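# Turn the swivel hook over its foot and hang up the ear defenders

### The job

The cutting is done: put the ear defenders away on their hook stand. The two-pronged hook has been left swung away; first swing it round so that it points straight out over the long rounded end of the stand's foot, then hang the ear defenders on it by the headband, across both prongs, and leave them hanging there with the hook still over the foot. Do not tip or drop them, and do not disturb the other things on the bench.

Things in the scene. Friction and masses are not known exactly. Their poses are not given: they have to be found in the camera images.
- stand: Hook stand: flat dark steel foot, 8 mm thick, 110 mm wide, with an upright round steel post (18 mm diameter, cap ends 222 mm high). Fixed to the bench. Origin on the post's axis at z = 0, z up. The foot reaches 45 mm behind the post (own +x, square corners) and 145 mm in front of it (own -x, half-round end): this long rounded end is the side over which the hook must point.
- hook (a joint): Angle of the hook about the post's vertical axis, rad, counter-clockwise seen from above. At 0 and at 6.283 the hook points straight over the long end of the foot (the stand's own -x), at 3.14 the opposite way. It turns freely either way round (-7 to 7) with about 0.15 N m of friction, has no detent and stays where it is left; it starts at 1.7 to 4.6.
- hook_seat (a point): Point midway between the two prongs, level with their upper side (205 mm high), 74 mm from the post's axis; own -x points outward along the prongs, z up. The prongs are level parallel 10 mm round bars, 56 mm apart between centres (46 mm free between them), straight from 35 to 105 mm from the axis, joined by a cross bar 27 mm from the axis.
- ear_defenders: Ear defenders, about 240 g, one rigid piece, standing on their two cups on the bench. Origin midway between the cups at the bottom; own z up to the headband, y from cup to cup, x front to back (both sides alike). 188 mm high, 170 mm over the cups. Cups are ovals 74 mm in x, 96 mm high, with 88 mm free between their cushions.
- headband_middle (a point): Underside of the headband at the top of its arch, 179 mm above the bottom of the cups, axes as the ear defenders. The arch lies in the y-z plane, inner radius 74 mm, outer 83 mm; its padded middle (52 degrees either side of the top) is 34 mm wide in x, 9 mm thick. Hung across both prongs, this point lies about 6 mm above hook_seat.
- hook_tips (a point): Point midway between the upturned rubber tips (13 mm balls) of the two prongs, 223 mm high, 118 mm from the post's axis; tips end 230 mm high. The hook's other end is a collar (34 mm diameter, 188 to 213 mm high) on the post with a 14 mm thick neck to the cross bar.
- tape_roll_0: Bystander: roll of masking tape, 101 mm across, 25 mm high, lying flat, origin at the underside.
- thread_spool: Bystander: wooden thread spool, 45 mm across, 59 mm high, origin at the underside.
- press_block: Bystander: wooden block 60x120x42 mm, origin at the underside.
- contact_glue_tin: Bystander: glue tin 102 mm across, 120 mm high, origin at the underside.
There are look-alikes about, which are no part of the job. Leave any purple look-alike of the ear_defenders alone.

How it is judged:
On the way:
1. the hook points over the long end of the foot (within 20 degrees) while the ear defenders are not yet on it (x of hook_seat in the frame of stand below -0.06 m and y of hook_seat in the frame of stand between -0.0255 and 0.0255 m and contact force between hook and ear_defenders below 0.05 N and horizontal distance between headband_middle and hook_seat above 0.05 m), for 0.2 s.
At the end, for the whole second after the job is handed in: The hook points over the foot's long rounded end within 20 degrees; the ear defenders hang at rest by the headband across both prongs (its middle within 30 mm along and 20 mm across of the seat, within 14 degrees of upright), carried by the hook (x of hook_seat in the frame of stand below -0.06 m and y of hook_seat in the frame of stand between -0.0255 and 0.0255 m and contact force between hook and ear_defenders above 1 N and x of headband_middle in the frame of hook_seat between -0.03 and 0.03 m and y of headband_middle in the frame of hook_seat between -0.02 and 0.02 m and z of headband_middle in the frame of hook_seat between -0.002 and 0.016 m and angle between ear_defenders's own z axis and vertical below 0.25 rad and linear speed of ear_defenders below 0.03 m/s); the robot touches nothing.
It fails at once if the ear defenders are tipped over or dropped on their side (angle between ear_defenders's own z axis and vertical above 0.8 rad).
It fails at once if a bystander is pushed by more than 30 mm (distance of any of tape_roll_0, thread_spool, press_block, contact_glue_tin from where it was at the start of the episode above 0.03 m).
It also fails if it takes over 54 s, if anything falls off the work surface, if the arm or the gripper's body presses on something with over 40 N, if the wrist force passes 120 N, or if a joint passes its speed limit or range.

### The arm

A 6-joint arm with a two-finger parallel gripper is mounted at the origin on the work surface; the furniture and walls round the work are solid. World frame = base frame: x ahead of the robot, y to its left, z up, the work surface at z = 0. Lengths are in m, angles in rad, forces in N, time in s.
With the tool pointing down it reaches from about 0.325 to 0.775 m from the base axis. Payload 5.5 kg.
Tool frame: the origin (TCP) lies at the very end of the fingers, on their centre line; the grasp point (between the pads) lies 19 mm behind it; z points along the fingers, y is the line along which they close (so a half turn about z gives the same grasp; the last joint's range is limited). The gripper opens to 88 mm and grips with 3 to 60 N. Pads are 20 mm wide; open, the fingers measure 115 mm over their backs; the gripper's body (75 mm by 178 mm) begins 61 mm behind the grasp point.
Start: joints at [-1.159, 0.091, 1.231, -0, 1.82, -0.057], TCP at [0.271, -0.535, 0.223] pointing down, gripper open.
Joint ranges: [-2.87, 2.87], [-0.86, 2.18], [0.17, 2.46], [-1.51, 4.65], [0.06, 2.69], [-2.65, 2.65]. Speed limits (rad/s): [2.57, 2.57, 3.01, 3.14, 3.14, 3.14].

### API

Orientations are given as a rotation vector (axis times angle).
In Python, from station import status, viewer, bot, spotter gives the robot as it stands.
- The arm moves only by the tool send_rows, never from a script. Its argument "moves" is a list that holds one entry, the list of rows, each a list of 5 numbers: the gripper's target within -1 to 1 (shut at 1, half-way at 0, fully open at -1), then the shift along the tool's x, y, z in m, then the turn about the tool's z in degrees. A call has 1 to 10 rows; each row is the pose to reach, as a shift and turn from the pose commanded when the call began, along the tool's axes at that moment; what a row does not reach only later rows make up. A row lasts 1/10 s, in which the tool goes at most 50 mm and 8.59 degrees, less where a joint would pass 70% of its speed; a pose out of reach is approached as far as the arm can. A call with a gripper value outside its range is refused whole. The fingers move at their own pace and stop on an object; "grip_force" is the grip in N (left out, the last holds). Time passes only in rows, so rows that repeat a pose let the fingers close. It gives the time, the measured TCP pose, the force, the opening and the grip force at its end, in the units of the state.
- status.get_obs(): the state, without advancing time (a new reading comes with each control period).
- viewer.camera(name): name is "scene" or "top"; returns a dict with "img" (384x512x3 uint8, blue, green, red), "intrinsics" (3x3 intrinsics, pixels), "rvec" (rotation vector, rad) and "tvec" (3), from world to camera coordinates, as OpenCV has them. Camera axes: x right, y down, z forward; pixel columns grow to the right and rows downward; lengths in m; the calibration is good to about 2 mm. A picture is of the moment at which its call begins. There is no depth.
- bot.sign_off(): hands the job in; it is judged then, once.
Trained networks look in a picture, given as the dict that the camera call returned (one of the last four; its "shot" number tells which), for a name from the list of things; names that differ only in an ending like _2 or _b are one class to them, and where a whole thing is asked for, a point or a joint stands for the part that bears it (a point fixed in the world has none). Each returns a list of dicts, best first, with "score" (0 to 1); they miss things now and then, are a little off and sometimes report something else, mostly with a low value. They report only what shows in the picture. A call takes as long as a camera call. They do not tell look-alikes from the thing itself.
- spotter.recognise(thing, picture): "position" ([column, row] in pixels, amid what is visible of it).
- spotter.trace(thing, picture): "mask" (384x512 bool, what is visible of it) and "position" ([column, row] in pixels, amid what is visible of it).
- spotter.place_of(thing, picture): "position" ([column, row] in pixels: a listed point, or the origin of a listed thing).
The state is a dict: "clock": time; "joint_pos": joint angles; "qd": joint speeds; "joint_efforts": joint torques, N m; "tcp_pos": TCP position; "eef_rot": TCP orientation; "force": force on the tool from outside, world axes, zero at the start; "ft_torque": the same for the moment, N m; "opening": finger opening in m; "finger_force": force on a finger pad.
Only numpy, scipy, OpenCV 4.12 (cv2) and the standard library are available. Lean on these libraries where they do the work, as an engineer would, in place of code of your own. Each camera call takes 0.05 s, during which the arm holds its last target. There are 200 camera calls.

## Working session

There is one attempt and no reset: what is moved stays moved. The work goes in short steps, Python scripts to look and compute and a tool call to move; the robot and the scene stay as the last step left them, time stands still between calls to the robot, and variables do not carry over. Pictures are saved under pics/ and viewed, at most 10 in all, crops included, and the job is handed in when it is done.

Besides the shell and the picture viewer there is one more tool, called after ">>>" as name(argument=value, ...), one argument or row to a line, values as JSON. send_rows: Moves the arm, as the interface text tells. Its arguments: {"type":"object","properties":{"moves":{"type":"array"},"grip_force":{"type":"number"}},"required":["moves"]}

```bash
mkdir -p pics; ls; cat > h.py <<'E'
from station import status, viewer, bot, spotter
import numpy as np, cv2
def cams(): return {n:viewer.camera(n) for n in("scene","top")}
def P(c):
    R=cv2.Rodrigues(np.array(c["rvec"],float))[0]; return np.array(c["intrinsics"])@np.c_[R,np.array(c["tvec"],float).reshape(3)]
def tri(c1,p1,c2,p2):
    X=cv2.triangulatePoints(P(c1),P(c2),np.array(p1,float).reshape(2,1),np.array(p2,float).reshape(2,1))[:,0]; return X[:3]/X[3]
def atz(c,p,z):
    M=P(c); H=np.c_[M[:,0],M[:,1],M[:,2]*z+M[:,3]]; w=np.linalg.solve(H,[p[0],p[1],1]); return w[:2]/w[2]
def proj(c,X):
    q=P(c)@np.r_[X,1]; return q[:2]/q[2]
E
python3 - <<'E'
from h import *
C=cams()
cv2.imwrite("pics/a.png",np.vstack([cv2.resize(C["scene"]["img"],(400,300)),cv2.resize(C["top"]["img"],(400,300))]) if 0 else C["scene"]["img"])
cv2.imwrite("pics/b.png",C["top"]["img"])
for t in ["stand","ear_defenders","headband_middle","hook_seat","hook_tips","tape_roll_0","thread_spool","press_block","contact_glue_tin"]:
    for n in C:
        print(t,n,[(np.round(d["position"]).tolist(),round(d["score"],2)) for d in spotter.place_of(t,C[n])[:4]])
for n in C: print(n,[(-cv2.Rodrigues(np.array(C[n]["rvec"],float))[0].T@np.array(C[n]["tvec"],float).reshape(3)).round(3)])
print(status.get_obs())
E
```

```text
pics
stand scene [([297.0, 224.0], 0.8), ([202.0, 227.0], 0.52)]
stand top [([290.0, 172.0], 0.72)]
ear_defenders scene [([120.0, 201.0], 0.79)]
ear_defenders top [([148.0, 250.0], 0.87), ([224.0, 171.0], 0.83)]
headband_middle scene [([107.0, 162.0], 0.81), ([241.0, 150.0], 0.5)]
headband_middle top [([218.0, 154.0], 0.89), ([140.0, 253.0], 0.81), ([229.0, 224.0], 0.37)]
hook_seat scene [([308.0, 166.0], 0.47)]
hook_seat top [([292.0, 147.0], 0.62), ([314.0, 237.0], 0.42)]
hook_tips scene [([314.0, 158.0], 0.54)]
hook_tips top [([291.0, 135.0], 0.58)]
tape_roll_0 scene [([203.0, 221.0], 0.74)]
tape_roll_0 top [([228.0, 221.0], 0.76)]
thread_spool scene [([276.0, 283.0], 0.63)]
thread_spool top [([314.0, 236.0], 0.62), ([257.0, 140.0], 0.49)]
press_block scene []
press_block top [([254.0, 139.0], 0.79), ([226.0, 169.0], 0.36)]
contact_glue_tin scene [([387.0, 244.0], 0.43)]
contact_glue_tin top [([357.0, 149.0], 0.91)]
scene [array([-0.364, -0.643,  1.084])]
top [array([0.253, 0.016, 1.626])]
{'clock': 1.0, 'joint_pos': array([-1.15871948e+00,  9.10577012e-02,  1.23067721e+00, -3.24655496e-05,
        1.81981001e+00, -5.66913131e-02]), 'qd': array([-0.00200406,  0.00217639, -0.0011626 , -0.00096233, -0.00160212,
       -0.00153655]), 'joint_efforts': array([-6.24823460e-04, -4.46203494e+01, -4.06524932e+01,  6.95271604e-02,
        1.93146116e-02,  3.41278451e-06]), 'tcp_pos': array([ 0.27107135, -0.53529131,  0.22266944]), 'eef_rot': array([ 3.05564568e+00,  7.29591457e-01, -3.53899379e-05]), 'force': array([ 0.09170371, -0.02246109, -0.45225726]), 'ft_torque': array([-0.01695221,  0.04045114,  0.03376332]), 'finger_force': 0.0, 'opening': 0.08823032968290537}
```

View pics/a.png

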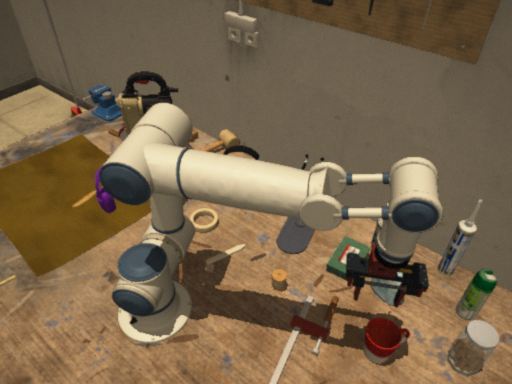

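View pics/b.png

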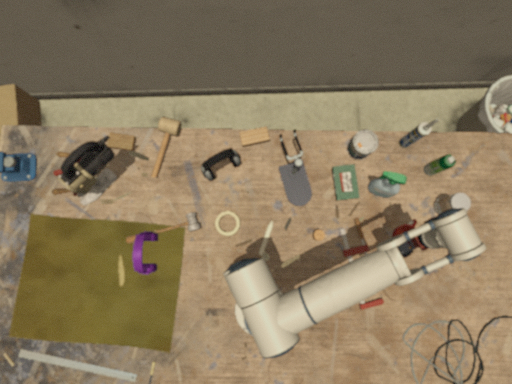

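The top view shows the black ear defenders near (222,163). The stand's foot runs from about (290,165) to (300,205), with the hook's prongs pointing up (away from the robot) at (290,135). The purple look-alike is at (145,252). The arm blocks much of the scene view.

```bash
python3 - <<'E'
from h import *
C=cams(); t=C["top"]
for n,p,z in [("ed",(218,154),.179),("seat",(292,147),.205),("tips",(291,135),.223),("stand",(290,172),0),("tin",(357,149),0),("spool",(317,236),0.03),("tape",(228,221),0),("block",(254,139),.0)]:
    print(n,atz(t,p,z).round(3))
def mask(th,near):
    for d in spotter.trace(th,t):
        if np.hypot(*(np.array(d["position"])-near))<30: return d["mask"]
for th,near in [("ear_defenders",(222,163)),("stand",(295,185)),("hook_tips",(291,150))]:
    m=mask(th,near)
    if m is None: print(th,None); continue
    ys,xs=np.nonzero(m); print(th,m.sum(),cv2.minAreaRect(np.c_[xs,ys].astype(np.float32)))
im=t["img"][115:215,190:390]
cv2.imwrite("pics/c.png",cv2.resize(im,(800,400),interpolation=cv2.INTER_CUBIC))
s=C["scene"]; print([ (d["position"],d["score"]) for d in spotter.place_of("hook_tips",s)], [ (d["position"],d["score"]) for d in spotter.place_of("headband_middle",s)])
for n,X in [("ed",np.r_[atz(t,(218,154),.179),.179]),("tips",np.r_[atz(t,(291,135),.223),.223])]: print(n,proj(s,X))
E
```

```text
ed [0.608 0.149]
seat [ 0.621 -0.134]
tips [ 0.663 -0.13 ]
stand [ 0.564 -0.143]
tin [ 0.658 -0.437]
spool [ 0.288 -0.24 ]
tape [0.361 0.127]
block [0.714 0.008]
ear_defenders 508 ((219.7000274658203, 162.89999389648438), (20.124608993530273, 40.69643783569336), 63.43495178222656)
stand 1297 ((291.96759033203125, 168.7447967529297), (76.65853118896484, 27.3658504486084), 77.31961822509766)
hook_tips 256 ((292.1536560058594, 149.41708374023438), (37.039859771728516, 18.766862869262695), 69.77513122558594)
[([314.2, 158.1], 0.57)] [([108.9, 160.9], 0.79), ([243.5, 148.7], 0.7)]
ed [243.53009101 147.61050348]
tips [316.47834999 159.47898283]
```

View pics/c.png

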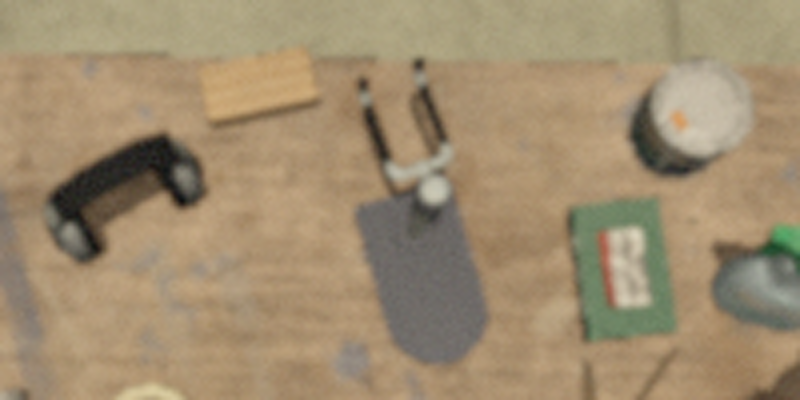

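```bash
cat > fit.py <<'E'
from h import *
from scipy.optimize import minimize
def rend(c,parts,S=8):
    out=np.zeros((384*S//2,512*S//2),np.uint8); S//=2
    for X in parts:
        q=(P(c)@np.c_[X,np.ones(len(X))].T); q=(q[:2]/q[2]).T
        cv2.fillConvexPoly(out,cv2.convexHull(np.round((q+.5)*S-.5).astype(np.int32)),1)
    return cv2.resize(out.astype(np.float32),(512,384),interpolation=cv2.INTER_AREA)
def pose(X,p):
    c,s=np.cos(p[2]),np.sin(p[2]); X=np.array(X,float)
    return np.c_[X[:,0]*c-X[:,1]*s+p[0],X[:,0]*s+X[:,1]*c+p[1],X[:,2]]
def box(x,y,z): return [(a,b,d) for a in x for b in y for d in z]
def ed():
    a=np.linspace(-np.pi/2,np.pi/2,13); parts=[]
    for a0,a1 in zip(a[:-1],a[1:]):
        parts.append([(x,r*np.sin(t),.105+r*np.cos(t)) for x in(-.017,.017) for r in(.074,.083) for t in(a0,a1)])
    t=np.linspace(0,2*np.pi,16)
    for s in(-1,1): parts.append([(.037*np.cos(u),s*y,.048+.048*np.sin(u)) for u in t for y in(.046,.085)])
    return parts
t=np.linspace(0,2*np.pi,24)
def stand():
    f=[(.045,-.055,z) for z in(0,.008)]+[(.045,.055,z) for z in(0,.008)]+[(-.09+.055*np.cos(u),.055*np.sin(u),z) for u in t for z in(0,.008)]
    return [f,[(.009*np.cos(u),.009*np.sin(u),z) for u in t for z in(0,.222)]]
def hook(a):
    P_=[]
    for s in(-1,1):
        P_.append(box((-.027,-.112),(s*.028-.005,s*.028+.005),(.195,.205)))
        P_.append([(-.115+.0065*np.cos(u),s*.028+.0065*np.sin(u),z) for u in t for z in(.2,.229)])
    P_.append(box((-.022,-.032),(-.033,.033),(.195,.205)))
    P_.append([(.017*np.cos(u),.017*np.sin(u),z) for u in t for z in(.188,.213)])
    return [pose(X,(0,0,a)) for X in P_]
def fit(views,parts,p0):
    def cost(p):
        e=0
        for c,m in views:
            r=rend(c,[pose(X,p) for X in (parts(p[3]) if callable(parts) else parts)]); e+=1-np.minimum(r,m).sum()/np.maximum(r,m).sum()
        return e
    p0=np.array(p0,float); sim=np.vstack([p0]+[p0+d for d in np.diag([.015,.015,.2,.2][:len(p0)])])
    return minimize(cost,p0,method="Nelder-Mead",options=dict(initial_simplex=sim,xatol=1e-4,fatol=1e-5))
def masks(c,th,near,r=30):
    for d in spotter.trace(th,c):
        if np.hypot(*(np.array(d["position"])-near))<r: return d["mask"].astype(np.float32)
E
python3 - <<'E'
from fit import *
C=cams(); c=C["top"]; s=C["scene"]
m=masks(c,"ear_defenders",(222,163)); r=fit([(c,m)],ed(),(.608,.149,-.4)); print("ed",r.x.round(4),r.fun)
m=masks(c,"stand",(295,175)); f=lambda a: stand()+hook(a)
r=fit([(c,m)],f,(.56,-.15,.27,3.1)); print("stand top",r.x.round(4),r.fun)
ms=masks(s,"stand",(300,210),60)
if ms is not None:
    r=fit([(s,ms)],f,r.x); print("stand scene",r.x.round(4),r.fun)
    r=fit([(c,m),(s,ms)],f,r.x); print("both",r.x.round(4),r.fun)
p=r.x; X=pose([(0,0,.222),(-.145,0,.008)],p); print("post top px",proj(c,X[0]),"end",proj(c,X[1]))
E
```

```text
ed [0.5946 0.1536 0.4794] 0.13396358489990234
stand top [ 0.5608 -0.1515  0.2513  3.2003] 0.0630844235420227
stand scene [ 0.5588 -0.1521  0.2421  3.2224] 0.4038206934928894
both [ 0.5609 -0.1521  0.2406  3.2236] 0.4736631512641907
post top px [297.9051798  161.47329728] end [301.94839397 204.94107686]
```

```bash
cat >> h.py <<'E'
def psi():
    o=status.get_obs(); R=cv2.Rodrigues(np.array(o["eef_rot"],float))[0]; return o,R
def to(wps):
    o,R=psi(); y0=np.degrees(np.arctan2(R[1,0],R[0,0])); print("t",round(o["clock"],2),"tcp",o["tcp_pos"].round(4),"psi",y0.round(2),"open",round(o["opening"],4),"F",o["force"].round(1))
    for w in wps:
        d=R.T@(np.array(w[:3])-o["tcp_pos"]); print("  ",d.round(4),round((y0-w[3]+180)%360-180,2))
E
python3 - <<'E'
from h import *
to([(.271,-.535,.32,26.9),(.637,-.128,.32,104.4)])
E
```

```text
t 1.6 tcp [ 0.2711 -0.5353  0.2226] psi 26.86 open 0.0876 F [-0.2 -0.7  0.2]
   [ 0.     -0.0003 -0.0974] -0.04
   [ 0.5104 -0.198  -0.0974] -77.54
```

>>> send_rows(
  moves=[
    [[1,0,0,-0.05,0],[1,0.02,-0.008,-0.097,-8],[1,0.06,-0.023,-0.097,-16],[1,0.105,-0.041,-0.097,-24],[1,0.15,-0.058,-0.097,-32],[1,0.195,-0.076,-0.097,-40],[1,0.24,-0.093,-0.097,-48],[1,0.285,-0.11,-0.097,-56],[1,0.33,-0.128,-0.097,-64],[1,0.375,-0.145,-0.097,-72]],
  ],
  grip_force=20,
)

```text
clock: 2.6
tcp_pos: [0.5411, -0.2347, 0.3199]
eef_rot: [2.036, 2.392, 0.0]
force: [0.1, -1.2, 0.4]
opening: 0.0114
finger_force: 0.0
```

```bash
python3 - <<'E'
from h import *
to([(.637,-.128,.32,104.4),(.637,-.128,.185,104.4)])
E
```

```text
t 2.6 tcp [ 0.5411 -0.2347  0.3199] psi 99.19 open 0.0114 F [ 0.1 -1.2  0.4]
   [ 9.010e-02  1.117e-01 -1.000e-04] -5.21
   [0.0901 0.1116 0.1349] -5.21
```

>>> send_rows(
  moves=[
    [[1,0.025,0.035,0,-5.2],[1,0.05,0.065,0,-5.2],[1,0.075,0.095,0,-5.2],[1,0.09,0.112,0,-5.2],[1,0.09,0.112,0,-5.2],[1,0.09,0.112,0,-5.2],[1,0.09,0.112,0,-5.2]],
  ],
)

```text
clock: 3.3
tcp_pos: [0.6364, -0.1313, 0.3199]
eef_rot: [1.934, 2.475, -0.0]
force: [0.6, 0.4, -0.0]
opening: 0.0005
finger_force: 0.0
```

```bash
python3 - <<'E'
from fit import *
C=cams()
a=C["top"]["img"][110:210,190:340]; b=C["scene"]["img"][110:235,200:400]
cv2.imwrite("pics/d.png",np.hstack([cv2.resize(a,(400,267),interpolation=3),np.zeros((267,3,3),np.uint8),cv2.resize(b,(396,247),interpolation=3)[:267] if 0 else cv2.copyMakeBorder(cv2.resize(b,(396,247),interpolation=3),0,20,0,0,0)]))
for n,c in C.items():
    for t in("hook_tips","hook_seat","headband_middle"): print(n,t,[(np.round(d["position"],1).tolist(),round(d["score"],2)) for d in spotter.place_of(t,c)[:3]])
st=(.561,-.1518,.247)
for n,c in C.items():
  print(n,[proj(c,x).round(1).tolist() for x in pose(pose([(-.118,0,.223),(-.074,0,.205)],(0,0,3.21)),st)], proj(c,(.637,-.128,.205)).round(1))
s=C["scene"]; m=masks(s,"ear_defenders",(240,165)); 
if m is not None:
    r=fit([(s,m)],ed(),(.6,.15,.45)); print("ed scene",r.x,r.fun)
    mt=masks(C["top"],"ear_defenders",(222,163))
    r=fit([(s,m),(C["top"],mt)],ed(),(.6,.15,.45)); print("ed both",r.x,r.fun)
to([(.637,-.128,.185,104.4)])
E
```

```text
scene hook_tips [([315.3, 155.0], 0.79)]
scene hook_seat [([307.7, 165.5], 0.46)]
scene headband_middle [([109.6, 159.4], 0.85), ([244.2, 149.6], 0.64)]
top hook_tips [([288.7, 134.5], 0.48)]
top hook_seat [([356.9, 146.7], 0.39), ([293.7, 147.2], 0.38)]
top headband_middle [([216.8, 149.9], 0.65), ([142.2, 252.7], 0.58)]
scene [[314.2, 156.4], [310.7, 167.9]] [311.4 167. ]
top [[286.9, 132.5], [290.5, 144.5]] [290.2 143. ]
ed scene [0.59332853 0.15326921 0.47320485] 0.21853452920913696
ed both [0.5947297  0.15355902 0.47890319] 0.38344717025756836
t 3.8 tcp [ 0.6368 -0.1305  0.3197] psi 104.05 open 0.0006 F [-0.1  0.4  0.2]
   [0.0024 0.0008 0.1347] -0.35
```

View pics/d.png

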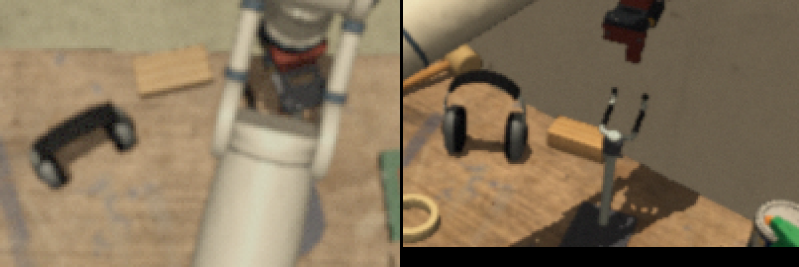

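The left panel shows the ear defenders standing. In the right panel the prongs (tips near (614,93) and (645,97)) lie below the closed fingers at (635,55). Model and picture agree, so I'm descending.

>>> send_rows(
  moves=[
    [[1,0.002,0.001,0.04,0],[1,0.002,0.001,0.08,0],[1,0.002,0.001,0.1,0],[1,0.002,0.001,0.12,0],[1,0.002,0.001,0.135,0],[1,0.002,0.001,0.135,0]],
  ],
)

```text
clock: 4.4
tcp_pos: [0.6365, -0.1279, 0.1818]
eef_rot: [-1.93, -2.473, 0.003]
force: [-0.6, 0.3, -0.6]
opening: 0.0004
finger_force: 0.0
```

```bash
python3 - <<'E'
from h import *
# arc CCW about post, radius .08, out-direction from 17.6 to 194.4 deg, + few deg overshoot
print(status.get_obs()["tcp_pos"])
w=[]
for a in np.arange(18,220,11): w.append((.561+.08*np.cos(np.radians(a)),-.1518+.08*np.sin(np.radians(a)),.185,104.4)); 
to(w)
E
```

```text
[ 0.63648215 -0.12789491  0.1817628 ]
t 4.4 tcp [ 0.6365 -0.1279  0.1818] psi 104.06 open 0.0004 F [-0.6  0.3 -0.6]
   [ 0.0007  0.0008 -0.0032] -0.34
   [ 0.0158 -0.0017 -0.0032] -0.34
   [ 0.0301 -0.0071 -0.0031] -0.34
   [ 0.0432 -0.0151 -0.0031] -0.34
   [ 0.0546 -0.0254 -0.003 ] -0.34
   [ 0.0637 -0.0378 -0.003 ] -0.34
   [ 0.0703 -0.0516 -0.0029] -0.34
   [ 0.0742 -0.0664 -0.0028] -0.34
   [ 0.0751 -0.0817 -0.0028] -0.34
   [ 0.0731 -0.097  -0.0027] -0.34
   [ 0.0683 -0.1115 -0.0027] -0.34
   [ 0.0607 -0.1249 -0.0026] -0.34
   [ 0.0508 -0.1365 -0.0026] -0.34
   [ 0.0388 -0.1461 -0.0026] -0.34
   [ 0.0252 -0.1532 -0.0026] -0.34
   [ 0.0105 -0.1576 -0.0026] -0.34
   [-0.0048 -0.159  -0.0026] -0.34
   [-0.02   -0.1576 -0.0027] -0.34
   [-0.0347 -0.1532 -0.0027] -0.34
```

>>> send_rows(
  moves=[
    [[1,0.016,-0.002,-0.002,0],[1,0.03,-0.007,-0.002,0],[1,0.043,-0.015,-0.002,0],[1,0.055,-0.025,-0.002,0],[1,0.064,-0.038,-0.002,0],[1,0.07,-0.052,-0.002,0],[1,0.074,-0.066,-0.002,0],[1,0.075,-0.082,-0.002,0],[1,0.073,-0.097,-0.002,0],[1,0.068,-0.111,-0.002,0]],
  ],
)

```text
clock: 5.4
tcp_pos: [0.514, -0.0887, 0.1895]
eef_rot: [1.928, 2.473, 0.005]
force: [4.7, -0.8, 0.7]
opening: 0.0008
finger_force: 2.1
```

```bash
python3 - <<'E'
from h import *
w=[]
for a in list(np.arange(139,195,11))+[199,203]: w.append((.561+.08*np.cos(np.radians(a)),-.1518+.08*np.sin(np.radians(a)),.184,104.4)); 
to(w)
E
```

```text
t 5.4 tcp [ 0.514  -0.0887  0.1895] psi 104.13 open 0.0008 F [ 4.7 -0.8  0.7]
   [-0.007  -0.0156  0.0054] -0.27
   [-0.017  -0.0273  0.0054] -0.27
   [-0.0289 -0.0368  0.0053] -0.27
   [-0.0425 -0.0439  0.0053] -0.27
   [-0.0572 -0.0483  0.0054] -0.27
   [-0.0725 -0.0498  0.0054] -0.27
   [-0.0795 -0.0496  0.0054] -0.27
   [-0.085  -0.0489  0.0054] -0.27
```

>>> send_rows(
  moves=[
    [[1,-0.007,-0.016,0.003,0],[1,-0.017,-0.027,0.003,0],[1,-0.029,-0.037,0.003,0],[1,-0.042,-0.044,0.003,0],[1,-0.057,-0.048,0.003,0],[1,-0.072,-0.05,0.003,0],[1,-0.08,-0.05,0.003,0],[1,-0.083,-0.049,0.003,0],[1,-0.083,-0.049,0.003,0]],
  ],
)

```text
clock: 6.3
tcp_pos: [0.4857, -0.1823, 0.183]
eef_rot: [-1.933, -2.475, 0.002]
force: [-0.2, -0.8, -0.1]
opening: 0.0004
finger_force: 0.0
```

```bash
python3 - <<'E'
from fit import *
C=cams()
to([(.4835,-.172,.184,104.4),(.4835,-.172,.3,104.4),(.40,-.05,.3,116)])
s=C["scene"]
for t in("hook_tips","hook_seat"): 
  for n,c in C.items():print(n,t,[(np.round(d["position"],1).tolist(),round(d["score"],2)) for d in spotter.place_of(t,c)[:3]])
for a in(-.2,0,.2): print(a,[[proj(c,x).round(1).tolist() for x in pose(pose([(-.118,0,.223),(-.074,0,.205)],(0,0,a)),(.561,-.1518,.247))] for c in C.values()])
E
```

```text
t 6.4 tcp [ 0.4857 -0.1816  0.1832] psi 104.05 open 0.0009 F [ 0.6 -0.4 -0.2]
   [ 0.0099  0.0002 -0.0008] -0.35
   [ 0.0099  0.     -0.1168] -0.35
   [ 0.1485 -0.0513 -0.1167] -11.95
scene hook_tips [([293.5, 198.7], 0.57)]
top hook_tips [([307.6, 193.8], 0.42)]
scene hook_seat [([295.8, 190.3], 0.47)]
top hook_seat [([224.4, 166.1], 0.5), ([307.4, 179.8], 0.46)]
-0.2 [[[287.1, 196.6], [293.9, 193.2]], [[300.8, 192.7], [299.1, 181.8]]]
0 [[[293.9, 199.2], [298.1, 194.7]], [[307.0, 191.6], [303.0, 181.1]]]
0.2 [[[301.4, 200.9], [302.7, 195.7]], [[313.0, 189.3], [306.6, 179.7]]]
```

>>> send_rows(
  moves=[
    [[1,0.008,0,0,0],[1,0.008,0,-0.04,0],[1,0.008,0,-0.09,0],[1,0.01,0,-0.117,0],[0,0.05,-0.01,-0.117,-2],[-1,0.1,-0.02,-0.117,-6],[-1,0.15,-0.02,-0.117,-10],[-1,0.2,-0.02,-0.117,-12],[-1,0.22,-0.02,-0.117,-12],[-1,0.22,-0.02,-0.117,-12]],
  ],
)

```text
clock: 7.6
tcp_pos: [0.412, 0.0296, 0.3014]
eef_rot: [1.656, 2.668, 0.002]
force: [0.0, 0.2, 0.6]
opening: 0.0449
finger_force: 0.0
```

```bash
python3 - <<'E'
from fit import *
C=cams(); c=C["top"]; s=C["scene"]
f=lambda a: stand()+hook(a)
mt=masks(c,"stand",(295,180)); 
if mt is not None: r=fit([(c,mt)],f,(.561,-.1518,.247,0.)); print("top",r.x,r.fun)
for t in("hook_tips","hook_seat","headband_middle"):
  for n,cc in C.items():print(n,t,[(np.round(d["position"],1).tolist(),round(d["score"],2)) for d in spotter.place_of(t,cc)[:3]])
p=(.594,.1535,.476); q=(.561,-.1518,.247)
def ov(c,x,y,w,h):
    im=cv2.resize(c["img"][y:y+h,x:x+w],None,fx=4,fy=4,interpolation=3)
    for parts,pp in((ed(),p),(f(0),q)):
        r=np.zeros(im.shape[:2],np.uint8)
        for X in parts:
            u=np.array([proj(c,k) for k in pose(X,pp)]); u=cv2.convexHull(np.round((u-[x,y]+.5)*4).astype(np.int32)); cv2.fillConvexPoly(r,u,1)
        cs,_=cv2.findContours(r,cv2.RETR_LIST,cv2.CHAIN_APPROX_NONE); cv2.drawContours(im,cs,-1,(0,255,255),1)
    return im
a=ov(c,190,125,140,85); b=ov(s,215,135,125,120)
cv2.imwrite("pics/e.png",a); cv2.imwrite("pics/f.png",b)
to([(.594,.1535,.3,117.3)])
E
```

```text
top [ 0.56099395 -0.1522954   0.24902952 -0.0218486 ] 0.038213253021240234
scene hook_tips [([292.7, 201.1], 0.47)]
top hook_tips [([307.3, 192.1], 0.54)]
scene hook_seat [([296.2, 191.6], 0.67), ([244.1, 148.1], 0.34)]
top hook_seat [([306.5, 181.8], 0.73)]
scene headband_middle [([239.2, 150.3], 0.76)]
top headband_middle [([137.5, 254.9], 0.93), ([219.6, 151.3], 0.61), ([356.3, 149.8], 0.28)]
t 8.05 tcp [0.4132 0.0262 0.3004] psi 115.97 open 0.0809 F [-0.4  1.6 -0.8]
   [0.0352 0.2183 0.0003] -1.33
```

View pics/e.png

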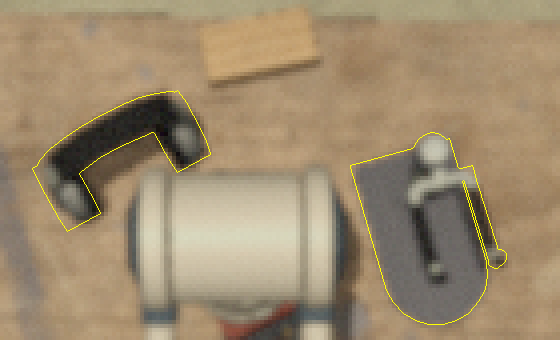

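View pics/f.png

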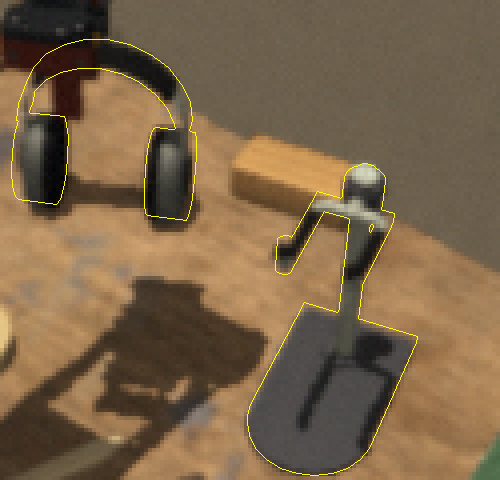

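The overlays show that stand and hook match the model, with the hook pointing over the rounded end. The ear defenders match to within about 3 mm. Next, the grasp.

>>> send_rows(
  moves=[
    [[-1,0.007,0.045,0,-1.3],[-1,0.015,0.09,0,-1.3],[-1,0.023,0.135,0,-1.3],[-1,0.03,0.18,0,-1.3],[-1,0.035,0.21,0,-1.3],[-1,0.035,0.217,0,-1.3],[-1,0.035,0.217,0,-1.3],[-1,0.035,0.217,0,-1.3]],
  ],
  grip_force=25,
)

```text
clock: 8.85
tcp_pos: [0.5921, 0.1529, 0.3011]
eef_rot: [1.634, 2.683, -0.0]
force: [1.1, -0.9, 1.5]
opening: 0.0879
finger_force: 0.0
```

```bash
python3 - <<'E'
from h import *
C=cams()
im=cv2.resize(C["scene"]["img"][100:220,190:350],(640,480),interpolation=3); cv2.imwrite("pics/g.png",im)
to([(.593,.1535,.169,117.3)])
E
```

```text
t 8.95 tcp [0.5919 0.1528 0.3018] psi 117.3 open 0.0878 F [ 0.3 -0.2 -0.2]
   [0.0002 0.0011 0.1328] -0.0
```

View pics/g.png

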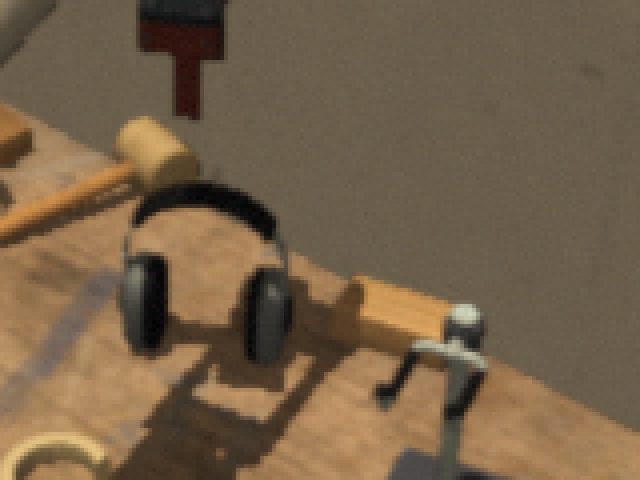

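The fingers hang at (187,118), directly above the headband at (203,190). I'm descending and closing.

>>> send_rows(
  moves=[
    [[-1,0,0,0.045,0],[-1,0,0,0.085,0],[-1,0,0,0.115,0],[-1,0,0,0.132,0],[-1,0,0,0.132,0],[-1,0,0,0.132,0],[0.2,0,0,0.132,0],[0.4,0,0,0.132,0],[0.6,0,0,0.132,0],[0.6,0,0,0.132,0]],
  ],
  grip_force=25,
)

```text
clock: 9.95
tcp_pos: [0.5928, 0.1539, 0.1693]
eef_rot: [1.633, 2.683, 0.001]
force: [-0.0, -0.3, 0.1]
opening: 0.0595
finger_force: 0.0
```

>>> send_rows(
  moves=[
    [[1,0,0,0,0],[1,0,0,0,0],[1,0,0,0,0],[1,0,0,0,0],[1,0,0,0,0]],
  ],
  grip_force=30,
)

```text
clock: 10.45
tcp_pos: [0.5925, 0.1538, 0.1686]
eef_rot: [-1.633, -2.684, 0.0]
force: [1.0, 0.1, -0.8]
opening: 0.0334
finger_force: 30.0
```

>>> send_rows(
  moves=[
    [[1,0,0,-0.005,0],[1,0,0,-0.015,0],[1,0,0,-0.03,0],[1,0,0,-0.045,0],[1,0,0,-0.06,0],[1,0,0,-0.075,0],[1,0,0,-0.085,0],[1,0,0,-0.09,0],[1,0,0,-0.09,0],[1,0,0,-0.09,0]],
  ],
)

```text
clock: 11.45
tcp_pos: [0.5925, 0.1538, 0.258]
eef_rot: [-1.633, -2.683, 0.001]
force: [0.4, 0.5, -3.8]
opening: 0.0335
finger_force: 30.0
```

```bash
python3 - <<'E'
from fit import *
C=cams()
for n,near in(("scene",(242,140)),("top",(219,160))):
    c=C[n]; m=masks(c,"ear_defenders",near,40)
    print(n,[(np.round(d["position"],1).tolist(),round(d["score"],2)) for d in spotter.place_of("headband_middle",c)[:3]], proj(c,(.5925,.154,.269)))
im=cv2.resize(C["scene"]["img"][100:220,190:350],(640,480),interpolation=3); cv2.imwrite("pics/i.png",im)
q=(.561,-.152,.235); w=[(.44,.10,.26,112)]
for d in(.2,.074): w.append((*pose([(-d,0,.26)],q)[0],103.5))
to(w)
E
```

```text
scene [([241.4, 129.4], 0.85)] [239.50966068 128.60834085]
top [([137.7, 250.8], 0.87), ([356.9, 145.5], 0.19)] [214.29293233 152.30296603]
t 11.75 tcp [0.5924 0.1537 0.2581] psi 117.36 open 0.0336 F [-0.5  1.1 -3.2]
   [ 0.0223 -0.16   -0.0018] 5.36
   [-0.2091 -0.3625 -0.0016] 13.86
   [-0.2393 -0.2402 -0.0018] 13.86
```

View pics/i.png

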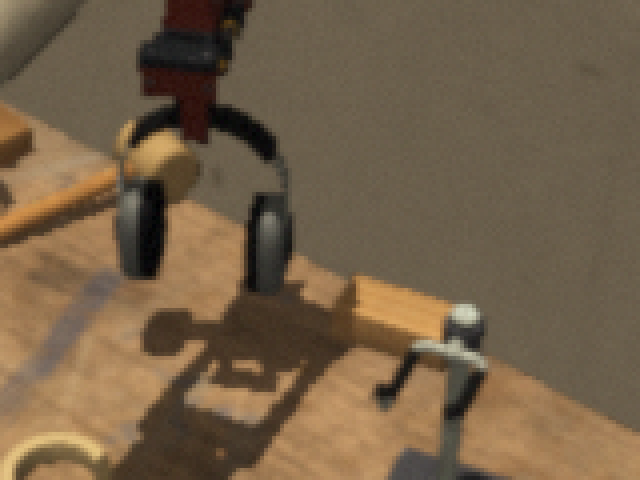

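The ear defenders hang upright in the gripper at (195,120), with the band middle about 4 mm to the right of the fingers. Next I carry them round to the front of the hook.

```bash
python3 - <<'E'
from h import *
to([(.37,.05,.26,109),(.366,-.1,.26,106),(.367,-.196,.26,103.5)])
E
```

```text
t 11.75 tcp [0.5924 0.1537 0.2581] psi 117.36 open 0.0336 F [-0.5  1.1 -3.2]
   [ 0.0101 -0.2452 -0.0017] 8.36
   [-0.1213 -0.3177 -0.0017] 11.36
   [-0.207  -0.3609 -0.0016] 13.86
```

>>> send_rows(
  moves=[
    [[1,0,-0.01,0,0.5],[1,0.001,-0.03,-0.002,1],[1,0.003,-0.06,-0.002,2],[1,0.004,-0.09,-0.002,3],[1,0.005,-0.12,-0.002,4],[1,0.006,-0.15,-0.002,5],[1,0.008,-0.18,-0.002,6],[1,0.009,-0.21,-0.002,7],[1,0.01,-0.235,-0.002,8],[1,0.005,-0.248,-0.002,8.4]],
  ],
)

```text
clock: 12.75
tcp_pos: [0.3683, 0.0438, 0.2613]
eef_rot: [1.825, 2.555, 0.002]
force: [0.8, -0.4, -1.7]
opening: 0.0337
finger_force: 30.0
```

```bash
python3 - <<'E'
from h import *
to([(.366,-.1,.26,106),(.367,-.196,.26,103.5)])
E
```

```text
t 12.75 tcp [0.3683 0.0438 0.2613] psi 108.93 open 0.0337 F [ 0.8 -0.4 -1.7]
   [-0.1352 -0.0488  0.0013] 2.93
   [-0.2264 -0.079   0.0013] 5.43
```

>>> send_rows(
  moves=[
    [[1,-0.02,-0.007,0,0.5],[1,-0.05,-0.018,0,1],[1,-0.08,-0.029,0,1.8],[1,-0.11,-0.04,0,2.5],[1,-0.14,-0.05,0,3.2],[1,-0.17,-0.06,0,4],[1,-0.2,-0.07,0,4.8],[1,-0.218,-0.077,0,5.4],[1,-0.223,-0.079,0,5.4],[1,-0.223,-0.079,0,5.4]],
  ],
)

```text
clock: 13.75
tcp_pos: [0.3676, -0.1928, 0.2604]
eef_rot: [-1.945, -2.466, -0.0]
force: [0.2, 0.7, -3.1]
opening: 0.0338
finger_force: 30.0
```

```bash
python3 - <<'E'
from fit import *
C=cams()
o=status.get_obs(); tc=o["tcp_pos"]
for n,c in C.items():
    print(n,[(np.round(d["position"],1).tolist(),round(d["score"],2)) for d in spotter.place_of("headband_middle",c)[:3]], "tcp+.01 ->",proj(c,tc+[0,0,.01]).round(1))
    print([(np.round(d["position"],1).tolist(),round(d["score"],2)) for d in spotter.place_of("hook_tips",c)[:3]])
im=np.hstack([cv2.resize(C["scene"]["img"][130:250,220:340],(400,400),interpolation=3),cv2.resize(C["top"]["img"][130:250,240:360],(400,400),interpolation=3)]); cv2.imwrite("pics/j.png",im)
q=(.561,-.152,.235); w=[]
for d in(.2,.16,.12,.074): w.append((*pose([(-d,0,.262)],q)[0],103.5))
w.append((*w[-1][:2],.2,103.5)); to(w)
E
```

```text
scene [([282.2, 202.7], 0.6)] tcp+.01 -> [283.2 203.4]
[([294.2, 199.5], 0.66)]
top [([139.0, 251.3], 0.87), ([318.6, 209.7], 0.42)] tcp+.01 -> [313.  211.8]
[([309.8, 191.4], 0.71)]
t 14.05 tcp [ 0.3679 -0.1916  0.2609] psi 103.65 open 0.0334 F [-0.1 -0.  -3.5]
   [-0.0065 -0.0031 -0.0011] 0.15
   [-0.0066  0.0369 -0.0011] 0.15
   [-0.0067  0.0769 -0.0011] 0.15
   [-0.0069  0.1229 -0.0011] 0.15
   [-0.0069  0.1229  0.0609] 0.15
```

View pics/j.png

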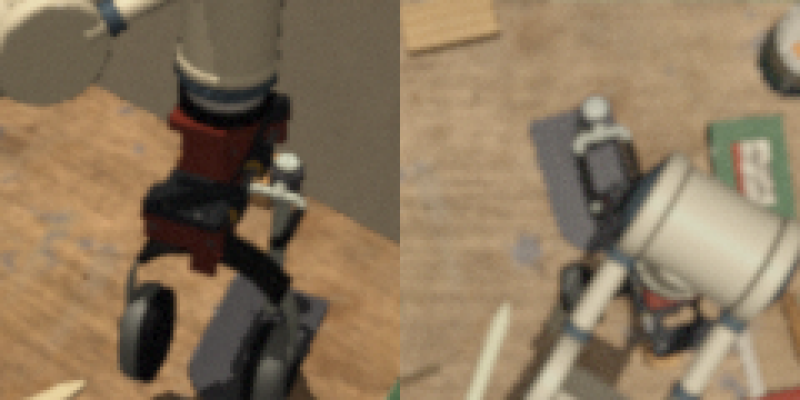

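>>> send_rows(
  moves=[
    [[1,-0.003,0.01,0,0],[1,-0.005,0.025,0,0],[1,-0.005,0.045,0,0],[1,-0.005,0.065,0,0],[1,-0.005,0.085,0,0],[1,-0.005,0.105,0,0],[1,-0.005,0.118,0,0],[1,-0.005,0.122,0,0],[1,-0.005,0.122,0,0],[1,-0.005,0.122,0,0]],
  ],
)

```text
clock: 15.05
tcp_pos: [0.4872, -0.1687, 0.2608]
eef_rot: [-1.944, -2.468, 0.0]
force: [-1.0, 0.5, -3.7]
opening: 0.0337
finger_force: 30.0
```

```bash
python3 - <<'E'
from fit import *
C=cams(); o=status.get_obs(); tc=o["tcp_pos"]
for n,c in C.items():
    print(n,[(np.round(d["position"],1).tolist(),round(d["score"],2)) for d in spotter.place_of("headband_middle",c)[:3]], proj(c,tc+[0,0,.01]).round(1))
c=C["scene"]; m=masks(c,"ear_defenders",proj(c,tc),45)
if m is not None:
    e=[X+np.array([0,0,tc[2]-.169]) for X in map(np.array,ed())]
    # unoccluded-aware: compare only bounding box
    r=rend(c,[pose(X,(tc[0],tc[1],.235)) for X in e])>.5
    f=lambda k:(np.nonzero(k)[1].min(),np.nonzero(k)[1].max(),np.nonzero(k)[0].min(),np.nonzero(k)[0].max()); print("bbox model",f(r),"seen",f(m))
to([(*pose([(-.074,0,.2)],(.561,-.152,.235))[0],103.5)])
E
```

```text
scene [([300.8, 181.7], 0.58), ([276.6, 284.5], 0.3)] [299.2 179.1]
top [([138.1, 253.4], 0.95)] [305.  178.6]
bbox model (np.int64(268), np.int64(324), np.int64(173), np.int64(229)) seen (np.int64(271), np.int64(322), np.int64(176), np.int64(229))
t 15.3 tcp [ 0.4872 -0.1688  0.261 ] psi 103.53 open 0.0339 F [ 0.5  0.3 -2.3]
   [-0.0008  0.0017  0.061 ] 0.03
```

>>> send_rows(
  moves=[
    [[1,0,0.001,0.01,0],[1,0,0.001,0.02,0],[1,0,0.001,0.03,0],[1,0,0.001,0.04,0],[1,0,0.001,0.048,0],[1,0,0.001,0.053,0],[1,0,0.001,0.056,0],[1,0,0.001,0.056,0],[1,0,0.001,0.056,0]],
  ],
)

```text
clock: 16.2
tcp_pos: [0.4886, -0.1684, 0.2051]
eef_rot: [1.943, 2.468, 0.0]
force: [0.5, 0.2, -2.6]
opening: 0.0336
finger_force: 30.0
```

>>> send_rows(
  moves=[
    [[1,0,0,0.002,0],[1,0,0,0.003,0],[1,0,0,0.004,0],[1,0,0,0.004,0]],
  ],
)

```text
clock: 16.6
tcp_pos: [0.4885, -0.1683, 0.2008]
eef_rot: [1.943, 2.468, 0.0]
force: [0.1, 0.2, -2.4]
opening: 0.0338
finger_force: 30.0
```

>>> send_rows(
  moves=[
    [[1,0,0,0.001,0],[1,0,0,0.002,0],[1,0,0,0.002,0],[1,0,0,0.002,0]],
  ],
)

```text
clock: 17.0
tcp_pos: [0.4886, -0.1685, 0.2003]
eef_rot: [1.942, 2.467, 0.001]
force: [-1.7, 1.1, 5.3]
opening: 0.0335
finger_force: 30.0
```

Contact: the vertical force went from −2.4 to +5.3 N at the expected height. I'm opening partway and retreating upward.

>>> send_rows(
  moves=[
    [[0.15,0,0,-0.001,0],[0.1,0,0,-0.001,0],[0.05,0,0,-0.001,0],[0.05,0,0,-0.001,0],[0.05,0,0,-0.001,0],[0.05,0,0,-0.001,0]],
  ],
)

```text
clock: 17.6
tcp_pos: [0.4885, -0.1684, 0.1995]
eef_rot: [-1.944, -2.468, 0.0]
force: [1.0, 0.4, 0.3]
opening: 0.0418
finger_force: 0.0
```

```bash
python3 - <<'E'
from h import *
to([])
E
```

```text
t 17.6 tcp [ 0.4885 -0.1684  0.1995] psi 103.56 open 0.0418 F [1.  0.4 0.3]
```

>>> send_rows(
  moves=[
    [[0.05,0,0,-0.005,0],[0.05,0,0,-0.015,0],[0,0,0,-0.03,0],[0,0,0,-0.06,0],[0,0,0,-0.1,0],[0,0,0,-0.13,0],[0,0.05,-0.02,-0.13,0],[0,0.1,-0.04,-0.13,0],[0,0.15,-0.05,-0.13,0],[0,0.2,-0.05,-0.13,0]],
  ],
)

```text
clock: 18.6
tcp_pos: [0.3938, 0.0072, 0.3318]
eef_rot: [1.944, 2.464, 0.003]
force: [1.2, 0.7, 0.7]
opening: 0.0437
finger_force: 0.0
```

```bash
python3 - <<'E'
from fit import *
C=cams()
for n,c in C.items():
    print(n,[(np.round(d["position"],1).tolist(),round(d["score"],2)) for d in spotter.place_of("headband_middle",c)[:3]], "exp",proj(c,(.489,-.1695,.211)).round(1))
im=np.hstack([cv2.resize(C["scene"]["img"][130:250,230:350],(400,400),interpolation=3),cv2.resize(C["top"]["img"][130:250,240:360],(400,400),interpolation=3)]); cv2.imwrite("pics/k.png",im)
to([])
E
```

```text
scene [([300.4, 195.9], 0.73), ([294.3, 200.9], 0.48)] exp [298.1 193.3]
top [([304.1, 177.7], 0.85), ([135.5, 253.4], 0.56)] exp [303.1 180.9]
t 18.8 tcp [0.3951 0.007  0.3314] psi 103.73 open 0.0438 F [0.1 0.4 0.3]
```

View pics/k.png

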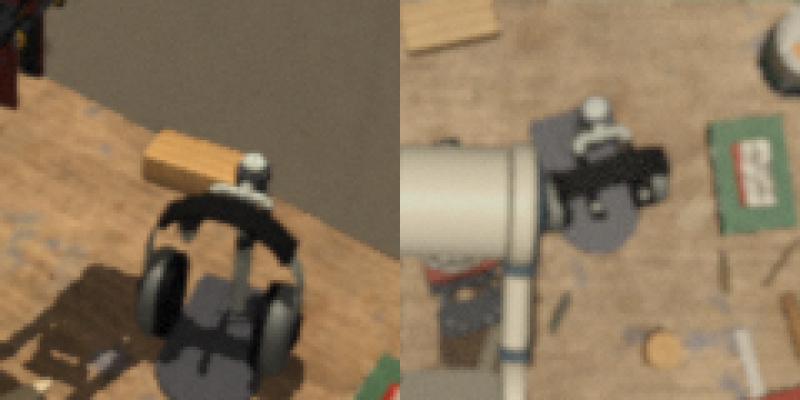

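In both views the ear defenders hang upright across both prongs (scene panel about (225,225), top panel about (610,175)). The hook is over the foot and the arm is clear.

>>> send_rows(
  moves=[
    [[0,0.02,0,0,0],[0,0.02,0,0,0],[0,0.02,0,0,0],[0,0.02,0,0,0],[0,0.02,0,0,0],[0,0.02,0,0,0],[0,0.02,0,0,0],[0,0.02,0,0,0]],
  ],
)

```text
clock: 19.6
tcp_pos: [0.3905, 0.0255, 0.3296]
eef_rot: [-1.944, -2.468, 0.0]
force: [-0.1, 0.6, -0.9]
opening: 0.0441
finger_force: 0.0
```

```bash
python3 -c "
from h import *
print(bot.sign_off())"
```

```text
the job is handed in; nothing more can be done
None
```

The hook now points over the long rounded end of the foot, the ear defenders hang upright across both prongs with the arm clear, and the job was handed in at about 19.6 s of the 54 s allowed; the sign-off returned no verdict.

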